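Try the locker shutter, free its bolt, fetch the spacer sleeve

ROBOT

A 6-joint arm with a two-finger parallel gripper is mounted at the origin on the work surface. World frame = base frame: x ahead of the robot, y to its left, z up, the work surface at z = 0. Lengths are in m, angles in rad, forces in N, time in s.
With the tool pointing down it reaches from about 0.35 to 0.85 m from the base axis. Payload 8.1 kg.
Tool frame: the origin (TCP) lies on the centre line of the jaws, within the pads' length; the fingertips stand 17 mm ahead of it and the grasp point (between the pads) lies 2 mm behind it; z points along the fingers, y is the line along which they close (so a half turn about z gives the same grasp; the last joint's range is limited). The gripper opens to 93 mm and grips with 3 to 60 N. Pads are 15 mm wide; open, the fingers measure 128 mm over their backs; the gripper's body (75 mm by 188 mm) begins 65 mm behind the grasp point.
Start: joints at [1.084, 0.13, 1.488, -0, 1.523, -0.085], TCP at [0.235, 0.552, 0.236] pointing down, gripper open.
Joint ranges: [-2.96, 2.96], [-0.89, 2.26], [0.02, 2.5], [-1.34, 4.48], [0, 2.73], [-2.66, 2.66]. Speed limits (rad/s): [2.39, 2.39, 2.79, 3.14, 3.14, 3.14].

INTERFACE

Orientations are given as a rotation vector (axis times angle).
In Python, from plant import status, eyes, robot gives the robot as it stands. The module is installed in compiled form; this text tells all that it offers.
- The arm moves only by the tool servo_tool, never from a script. Its argument "plan" is text: rows parted by semicolons, each of 4 numbers parted by spaces: the shift along the tool's x, y, z in m, then the turn about the tool's z in degrees. A call has 1 to 12 rows; each row is the pose to reach, as a shift and turn from the pose commanded when the call began, along the tool's axes at that moment; what a row does not reach only later rows make up. A row lasts 1/12 s, in which the tool goes at most 41.7 mm and 7.16 degrees, less where a joint would pass 70% of its speed; a pose out of reach is approached as far as the arm can. A call with a gripper value outside its range is refused whole. "grip" is the closure, from -1 (fully open) to 1 (shut), set as the call begins (left out, the last holds). The fingers move at their own pace and stop on an object; "grip_force" is the grip in N (left out, the last holds). Time passes only in rows, so rows that repeat a pose let the fingers close. It gives the time, the measured TCP pose, the force, the opening and the grip force at its end, in the units of the state.
- status.read_state(): the state, without advancing time (a new reading comes with each control period).
- eyes.read_camera(name): name is "scene" or "top" or "wrist"; returns a dict with "image" (384x512x3 uint8, blue, green, red), "fovy" (degrees; the focal length in pixels is half the picture's height over the tangent of half this angle, whatever the lens; pixels are square), "cx", "cy" (the principal point, pixels), "world_from_camera" (4x4, takes a point from camera to world coordinates); the wrist camera has in their place "hand_eye" (4x4, takes a point from camera to tool coordinates, whose origin is the TCP and whose axes are the flange's). Camera axes: x right, y down, z forward; pixel columns grow to the right and rows downward; lengths in m; the calibration is good to about 2 mm. A picture is of the moment at which its call begins: read the wrist's pose just before it. There is no depth.
- robot.close_job(): hands the job in; it is judged then, once.
The state is a dict: "t": time; "q": joint angles; "dq": joint speeds; "joint_torque": joint torques, N m; "tool_pos": TCP position; "orientation": TCP orientation; "force": force on the tool from outside, world axes, zero at the start; "wrist_torque": the same for the moment, N m; "opening": finger opening in m; "gripper_force": force on a finger pad.
Only numpy, scipy, OpenCV 4.12 (cv2) and the standard library are available. Lean on these libraries where they do the work, as an engineer would, in place of code of your own. Each camera call takes 0.05 s, during which the arm holds its last target. There are 200 camera calls.

TASK

The steel spacer sleeve for the next job stands inside the small sloping locker, behind its sliding shutter, whose bolt may or may not be holding it: one end of the bolt's sideways travel locks it and the other frees it, and only trying the shutter tells which. Get the shutter fully open, shifting the bolt if need be, and leave it open. Then lift the sleeve out and set it down gently, upright and wholly on the thick steel marking-out plate, leaving the try square and the little screw jack on it where they are.

Things in the scene. Friction and masses are not known exactly. Their poses are not given: they have to be found in the camera images.
- locker: Fixed green steel bench locker, 264 mm deep (x), 240 wide (y), 60 high in front, 244 at the back, left or right of the robot. Origin: centre of its underside; x points from its low front to its high back, z up. Its top rises 35 degrees towards +x from its edge at x -132, z 60 mm: up the slope is (cos 35, 0, sin 35), out of it (-sin 35, 0, cos 35). Inner floor 25 mm above the underside.
- opening (a point): Centre of the opening in the locker's sloping top, behind the shutter: 135 mm up the slope, 170 mm wide, 87.5 mm from the lower edge; axes as the locker's. Above it a fixed deck overhangs, so that the inside is reached square to the slope, not from straight above. Guide rails 13 mm high run up the slope at y +-87 to 104 mm.
- shutter (a joint): Aluminium shutter of the locker, 165 x 186 mm, its face 7 mm out of the slope. Slide up the slope, in m: 0 shut, 0.14 fully open. It weighs 0.25 kg; about 4 N move it up when free, and friction keeps it where it is left. Held by the bolt it gives only about 3 mm.
- bolt (a joint): Sliding bolt on the shutter, in m along the locker's y: -0.022 to 0.022, 0 in the middle; about 1.2 N move it and it stays put. It frees the shutter only over the last 12 mm or so at one end, which differs from locker to locker; elsewhere its hidden tail is behind a keeper. It shifts freely when the shutter is pushed back shut and not pulled against it.
- bolt_grip (a point): Centre of the bolt's black knob, the only thing to pull the shutter by: 18 mm along the slope, 26 mm wide (y), 30 mm high, square to the slope. The point is 15 mm under its outer end, 21 mm out of the shutter's face; shut, it is 115 mm up the slope from the lower edge. Axes: x up the slope, y the locker's y, z out of the slope. Moves with bolt and shutter.
- sleeve: Plain steel sleeve, 36 mm outside, 20 mm bore, 55 mm tall, about 0.25 kg. Origin: centre of its lower end, z along its axis. It stands upright on the locker's inner floor, 15 to 35 mm in front of the locker's middle and within 18 mm of its centre line.
- plate: Fixed dark steel marking-out plate 200 (its x) x 160 (its y) x 25 mm on the bench, on the other side from the locker. Origin: centre of its underside, so its top is at z = 25 mm. Its half towards its -x is bare but for the square's blade tip, which reaches to about x = 0, y = 55 mm.
- square: Small try square lying on the plate near its +x, +y corner: stock 16 x 60 x 14 mm, origin under its centre, blade 60 x 14 x 4 mm from the +y end of the stock towards -x. It stays where it is.
- jack: Small steel screw jack, 28 mm wide and 30 mm high, standing on the plate near its +x, -y corner; origin under its centre. It stays where it is.

How it is judged:
On the way:
1. the shutter is slid fully open, to within 15 mm of its 140 mm (value of joint shutter above 0.125 m), for 0.2 s.
At the end, for the whole second after the job is handed in: The shutter is still fully open (to within 15 mm of its 140 mm), and the sleeve stands upright (within 0.1 rad), released and at rest on the plate's top, wholly on it: its centre at least 17 mm inside every edge (value of joint shutter above 0.125 m and x of sleeve in the frame of plate between -0.083 and 0.083 m and y of sleeve in the frame of plate between -0.063 and 0.063 m and z of sleeve in the frame of plate between 0.021 and 0.029 m and angle between sleeve's own z axis and vertical below 0.1 rad and linear speed of sleeve below 0.02 m/s and contact force between the fingers and sleeve below 0.1 N); the robot touches nothing.
It fails at once if the sleeve falls: it moves faster than 0.5 m/s with no finger on it (linear speed of sleeve above 0.5 m/s and contact force between the fingers and sleeve below 0.05 N).
It fails at once if the square or the jack is moved more than 30 mm (distance of any of square, jack from where it was at the start of the episode above 0.03 m).
It also fails if it takes over 61 s, if anything falls off the work surface, if the arm or the gripper's body presses on something with over 40 N, if the wrist force passes 120 N, or if a joint passes its speed limit or range.

## Working session

There is one attempt and no reset: what is moved stays moved. The work goes in short steps, Python scripts to look and compute and a tool call to move; the robot and the scene stay as the last step left them, time stands still between calls to the robot, and variables do not carry over. Pictures are saved under pics/ and viewed, at most 10 in all, crops included, and the job is handed in when it is done.

Besides the shell and the picture viewer there is one more tool, called after "Emit:" by a JSON object that holds its "method" and its "body". servo_tool: Moves the arm, as the interface text tells. Its arguments: {"type":"object","properties":{"plan":{"type":"string"},"grip":{"type":"number"},"grip_force":{"type":"number"}},"required":["plan"]}

```bash
mkdir -p pics; python3 - <<'E'
from plant import status, eyes, robot
import cv2, numpy as np, pickle
s=status.read_state(); print(s)
d={}
for n in ("scene","top","wrist"):
    c=eyes.read_camera(n); d[n]=c; cv2.imwrite(f"pics/a_{n}.png",c["image"])
    print(n,{k:v for k,v in c.items() if k!="image"})
pickle.dump(d,open("a.pkl","wb"))
im=np.vstack([np.hstack([d["scene"]["image"],d["top"]["image"]])])
E
```

```text
{'t': 0.0, 'q': array([ 1.08361504e+00,  1.31132426e-01,  1.48925619e+00, -9.23670952e-06,
        1.52302910e+00, -8.53950407e-02]), 'dq': array([-0.00031427, -0.00252248, -0.00055797,  0.0012335 ,  0.00100401,
       -0.00219676]), 'joint_torque': array([ 2.77931926e-03, -5.59842896e+01, -4.91762638e+01,  7.71722873e-02,
        3.54151789e-02, -1.76908920e-04]), 'tool_pos': array([0.23436417, 0.55174868, 0.23461728]), 'orientation': array([-6.26785749e-01, -3.07791391e+00,  2.75377676e-03]), 'force': array([-0.02211932,  0.77815052, -0.51082447]), 'wrist_torque': array([0.03036664, 0.01882087, 0.02051957]), 'gripper_force': 0.0, 'opening': 0.09311316991423199}
scene {'fovy': 47.551451803371805, 'cx': 257.4159348717615, 'cy': 191.16622423250524, 'world_from_camera': array([[-0.04281704,  0.68495266, -0.72732837,  1.21980496],
       [ 0.99901974,  0.02116474, -0.03887958,  0.061826  ],
       [-0.01123695, -0.72828011, -0.68518743,  0.78686807],
       [ 0.        ,  0.        ,  0.        ,  1.        ]])}
top {'fovy': 44.879681935677894, 'cx': 253.75225885960225, 'cy': 192.15558946962193, 'world_from_camera': array([[-2.63767265e-03, -9.89740647e-01,  1.42851298e-01,
         3.42680913e-01],
       [-9.99952767e-01,  1.27420357e-03, -9.63531318e-03,
         2.52041877e-02],
       [ 9.35443947e-03, -1.42869966e-01, -9.89697260e-01,
         1.28321980e+00],
       [ 0.00000000e+00,  0.00000000e+00,  0.00000000e+00,
         1.00000000e+00]])}
wrist {'fovy': 61.867183135823645, 'cx': 256.7857690207438, 'cy': 187.81921752972352, 'hand_eye': array([[-9.73777154e-05, -9.54883557e-01, -2.96980441e-01,
         8.30872610e-02],
       [ 9.99999908e-01, -2.17283469e-04,  3.70740594e-04,
         1.62078602e-04],
       [-4.18543038e-04, -2.96980378e-01,  9.54883490e-01,
        -1.48949100e-01],
       [ 0.00000000e+00,  0.00000000e+00,  0.00000000e+00,
         1.00000000e+00]])}
```

View pics/a_top.png

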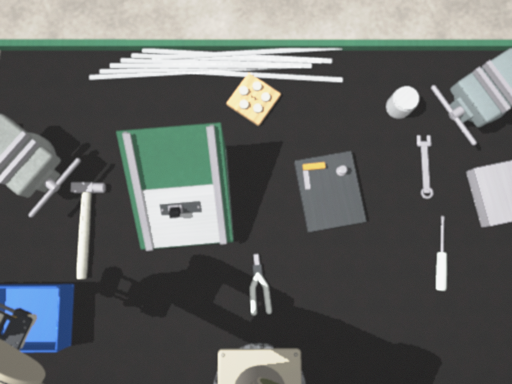

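View pics/a_scene.png

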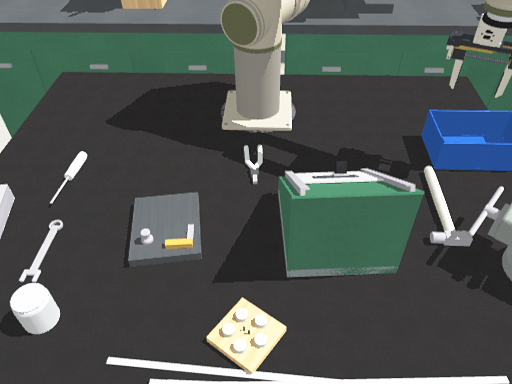

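```bash
python3 - <<'E'
import cv2, pickle
d=pickle.load(open("a.pkl","rb")); im=d["top"]["image"]
a=cv2.resize(im[112:262,105:245],None,fx=4,fy=4,interpolation=cv2.INTER_CUBIC)
cv2.imwrite("pics/b.png",a)
E
```

```text
(no output)
```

View pics/b.png

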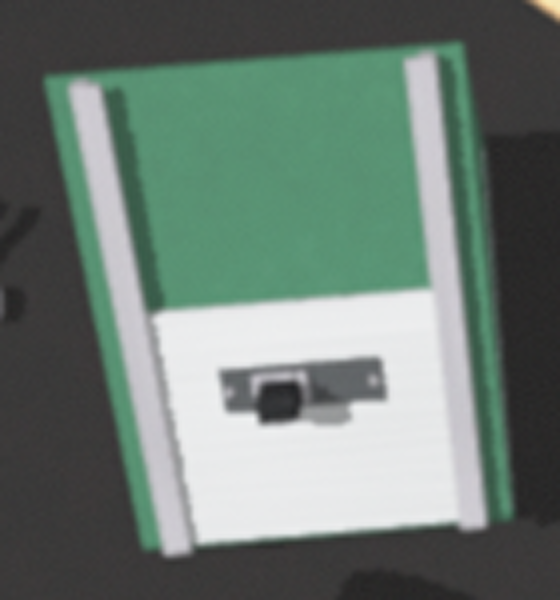

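```bash
cat > h.py <<'E'
import numpy as np, cv2, pickle
from scipy.optimize import least_squares
from scipy.spatial.transform import Rotation as R
def K(c):
    f=c["image"].shape[0]/2/np.tan(np.radians(c["fovy"])/2); return f
def proj(c,P,T=None):
    T=c["world_from_camera"] if T is None else T
    p=(np.atleast_2d(P)-T[:3,3])@T[:3,:3]
    return np.c_[c["cx"]+K(c)*p[:,0]/p[:,2], c["cy"]+K(c)*p[:,1]/p[:,2]]
def ray(c,u,v,T=None):
    T=c["world_from_camera"] if T is None else T
    d=T[:3,:3]@np.array([(u-c["cx"])/K(c),(v-c["cy"])/K(c),1]); return T[:3,3],d
def onz(c,u,v,z,T=None):
    o,d=ray(c,u,v,T); return o+d*(z-o[2])/d[2]
def fit(obs,x0):  # obs: list of (cam, local pts, pixels)
    def f(p):
        M=R.from_euler('z',p[2]).as_matrix(); t=np.array([p[0],p[1],0])
        return np.concatenate([(proj(c,np.array(L)@M.T+t)-np.array(q)).ravel() for c,L,q in obs])
    r=least_squares(f,x0); return r.x, r.fun
def wristT(c,s):
    T=np.eye(4);T[:3,:3]=R.from_rotvec(s["orientation"]).as_matrix();T[:3,3]=s["tool_pos"]; return T@c["hand_eye"]
E
python3 - <<'E'
from h import *
d=pickle.load(open("a.pkl","rb")); top=d["top"]; sc=d["scene"]
px=lambda u,v:((u+.5)/4-.5+105,(v+.5)/4-.5+112)
L=[(.132,.12,.244),(.132,-.12,.244),(-.132,.12,.06),(-.132,-.12,.06)]
q=[px(45,77),px(464,42),px(143,550),px(513,520)]
loc,r=fit([(top,L,q)],[.5,.2,0]); print("locker",loc,r.round(1))
# scene check
M=R.from_euler('z',loc[2]).as_matrix(); t=np.array([loc[0],loc[1],0])
print(proj(sc,np.array(L)@M.T+t).round(), proj(sc,np.array([(.132,.12,0),(.132,-.12,0)])@M.T+t).round())
# knob: outer end centre
a=np.radians(35);ux=np.array([np.cos(a),0,np.sin(a)]);n=np.array([-np.sin(a),0,np.cos(a)])
e=np.array([-.132,0,.06])
o,dd=ray(top,*px(282,395)); o2=M.T@(o-t);d2=M.T@dd
p0=e+n*(.007+.021+.015); k=np.dot(p0-o2,n)/np.dot(d2,n); P=o2+k*d2
print("knob top: up",np.dot(P-e,ux),"y",P[1])
# plate
g=top["image"][135:245,280:380].astype(int)
m=((g.max(2)>45)).astype(np.uint8); m=cv2.morphologyEx(m,cv2.MORPH_OPEN,np.ones((3,3)))
n_,lab,st,_=cv2.connectedComponentsWithStats(m); i=1+np.argmax(st[1:,4]); print(st[i], np.percentile(g.max(2),[5,25,50,75,95]))
c,_=cv2.findContours((lab==i).astype(np.uint8),cv2.RETR_EXTERNAL,cv2.CHAIN_APPROX_NONE)
c=max(c,key=len); h=cv2.convexHull(c); ap=cv2.approxPolyDP(h,4,True)[:,0]+[280,135]; print(ap.tolist())
cv2.imwrite("pics/c.png",cv2.resize(top["image"][135:245,280:380],None,fx=5,fy=5,interpolation=cv2.INTER_CUBIC))
E
```

```text
locker [0.51248618 0.19999215 0.08332035] [ 0.3  0.5 -0.1  0.8  0.3 -0.5 -0.4 -0.9]
[[423. 191.]
 [291. 196.]
 [372. 173.]
 [278. 176.]] [[395. 272.]
 [286. 277.]]
knob top: up 0.12725366638652763 y 0.008037492158383647
[    0     0   100   110 10878] [ 57.  59.  60. 115. 119.]
[[379, 135], [379, 244], [280, 244], [280, 135]]
```

View pics/c.png

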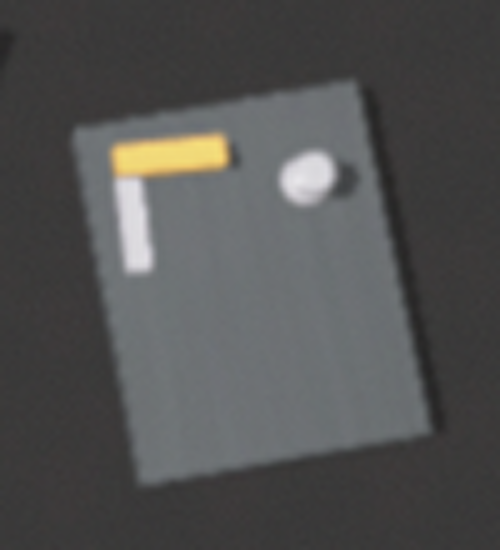

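```bash
python3 - <<'E'
from h import *
d=pickle.load(open("a.pkl","rb")); top=d["top"]; sc=d["scene"]
px=lambda u,v:((u+.5)/5-.5+280,(v+.5)/5-.5+135)
L=[(.1,.08,.025),(.1,-.08,.025),(-.1,-.08,.025),(-.1,.08,.025)]
q=[px(74,130),px(357,80),px(433,432),px(142,487)]
p,r=fit([(top,L,q)],[.5,-.2,0]); print("plate",p,r.round(1))
M=R.from_euler('z',p[2]).as_matrix(); print(proj(sc,np.array(L)@M.T+[p[0],p[1],0]).round())
hsv=cv2.cvtColor(sc["image"],cv2.COLOR_BGR2HSV)
m=cv2.inRange(hsv,(60,80,40),(95,255,255)); m[:165]=0; 
n_,lab,st,_=cv2.connectedComponentsWithStats(m); i=1+np.argmax(st[1:,4]); print(st[i])
c=max(cv2.findContours((lab==i).astype(np.uint8),cv2.RETR_EXTERNAL,cv2.CHAIN_APPROX_NONE)[0],key=len)
print(cv2.approxPolyDP(cv2.convexHull(c),3,True)[:,0].tolist())
s0=np.array([-6.26785749e-01, -3.07791391e+00,  2.75377676e-03])
print(R.from_rotvec(s0).as_matrix().round(3))
cv2.imwrite("pics/d.png",cv2.resize(sc["image"][155:285,265:425],None,fx=4,fy=4,interpolation=cv2.INTER_CUBIC))
E
```

```text
plate [ 0.5281879  -0.19566245  0.17608068] [-0.1 -0.1 -0.1 -0.1 -0.1  0.4  0.4 -0.2]
[[201. 252.]
 [127. 260.]
 [134. 197.]
 [198. 191.]]
[  279   176   146    99 10744]
[[279, 176], [381, 181], [423, 190], [398, 265], [345, 274], [289, 270]]
[[-0.92   0.391 -0.001]
 [ 0.391  0.92  -0.002]
 [ 0.    -0.002 -1.   ]]
```

View pics/d.png

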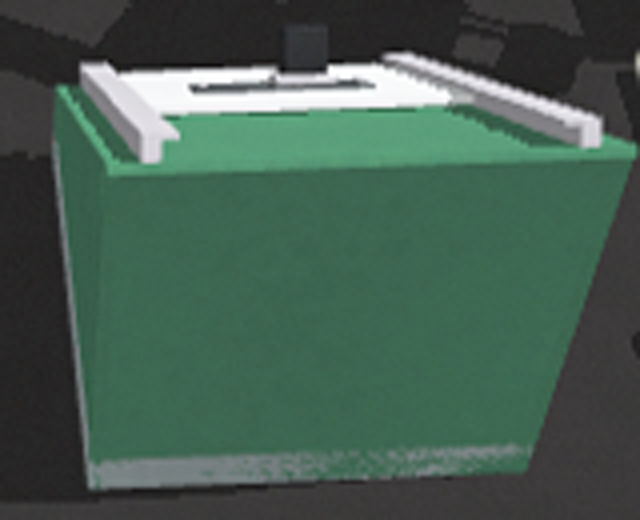

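Emit:
{"method": "servo_tool", "body": {"plan": "0 0 -0.04 0; 0 0 -0.08 0; 0 0 -0.12 0; 0 0 -0.16 0; 0 0 -0.2 0; 0 0 -0.2 0"}}

```text
t: 0.65
tool_pos: [0.2352, 0.5533, 0.4458]
orientation: [0.626, 3.075, 0.02]
force: [-0.2, 0.8, 1.9]
opening: 0.0927
gripper_force: 0.0
```

Emit:
{"method": "servo_tool", "body": {"plan": "-0.03 -0.018 0 -2; -0.06 -0.036 0 -5; -0.09 -0.055 0 -8; -0.12 -0.073 0 -11; -0.15 -0.091 0 -14; -0.18 -0.109 0 -17; -0.21 -0.127 0 -20; -0.24 -0.145 0 -22; -0.27 -0.163 0 -24; -0.3 -0.181 0 -26; -0.33 -0.2 0 -28; -0.33 -0.2 0 -28"}}

```text
t: 1.65
tool_pos: [0.4628, 0.2344, 0.4346]
orientation: [0.131, -3.139, 0.004]
force: [-0.8, -0.2, -0.0]
opening: 0.0929
gripper_force: 0.0
```

Emit:
{"method": "servo_tool", "body": {"plan": "-0.024 -0.038 0 0; -0.048 -0.076 0 0; -0.072 -0.114 0 0; -0.096 -0.152 0 0; -0.121 -0.195 0 0; -0.16 -0.195 0 0; -0.2 -0.195 0 0; -0.24 -0.195 0 0; -0.28 -0.195 0 0; -0.32 -0.195 0 0; -0.36 -0.195 0 0; -0.4 -0.195 0 0"}}

```text
t: 2.65
tool_pos: [0.798, 0.073, 0.4295]
orientation: [-0.135, 3.122, 0.001]
force: [0.4, -0.2, 1.8]
opening: 0.0928
gripper_force: 0.0
```

```bash
cat > st.py <<'E'
from plant import status
from h import *
s=status.read_state(); M=R.from_rotvec(s["orientation"]).as_matrix()
print("t",round(s["t"],2),"q",s["q"].round(3),"pos",s["tool_pos"].round(4)); print(M.round(3))
z=M[:,2]; print("tilt",np.degrees(np.arccos(-z[2])).round(1),"dir",np.degrees(np.arctan2(z[1],z[0])).round(1))
E
python3 st.py
```

```text
t 2.65 q [ 2.700e-02  9.390e-01  4.800e-02  1.000e-03  2.138e+00 -1.630e+00] pos [0.798  0.073  0.4295]
[[-0.996 -0.087  0.017]
 [-0.087  0.996  0.002]
 [-0.017  0.    -1.   ]]
tilt 1.0 dir 5.2
```

Emit:
{"method": "servo_tool", "body": {"plan": "-0.04 0 0 0; -0.08 0 0 0; -0.12 0 0 0; -0.16 0 0 0; -0.2 0 0 0; -0.2 0 0 0; -0.2 0 0 0"}}

```text
t: 3.23
tool_pos: [0.8437, 0.0761, 0.3734]
orientation: [-0.134, 3.083, 0.004]
force: [0.4, -0.7, -0.3]
opening: 0.0931
gripper_force: 0.0
```

```bash
python3 st.py
```

```text
t 3.23 q [ 0.028  1.024  0.023  0.004  2.038 -1.628] pos [0.8437 0.0761 0.3734]
[[-0.995 -0.087  0.056]
 [-0.087  0.996  0.005]
 [-0.056 -0.    -0.998]]
tilt 3.2 dir 5.0
```

Emit:
{"method": "servo_tool", "body": {"plan": "-0.04 0 -0.04 0; -0.08 0 -0.08 0; -0.12 0 -0.12 0; -0.16 0 -0.16 0; -0.2 0 -0.2 0; -0.24 0 -0.2 0; -0.28 0 -0.2 0; -0.28 0 -0.2 0"}}

```text
t: 3.9
tool_pos: [0.8303, 0.0744, 0.4232]
orientation: [-0.132, 3.047, 0.006]
force: [0.0, -0.2, 0.4]
opening: 0.0929
gripper_force: 0.0
```

```bash
python3 st.py
```

```text
t 3.9 q [ 0.025  0.964  0.023  0.007  2.063 -1.629] pos [0.8303 0.0744 0.4232]
[[-0.992 -0.087  0.091]
 [-0.086  0.996  0.008]
 [-0.092  0.    -0.996]]
tilt 5.3 dir 5.1
```

Emit:
{"method": "servo_tool", "body": {"plan": "0.04 0 0 0; 0.08 0 0 0; 0.12 0 0 0; 0.16 0 0 0; 0.16 0 0 0"}}

```text
t: 4.32
tool_pos: [0.7218, 0.0647, 0.4142]
orientation: [-0.132, 3.049, 0.006]
force: [0.2, -0.3, 1.8]
opening: 0.0933
gripper_force: 0.0
```

```bash
python3 st.py
```

```text
t 4.32 q [ 0.015  0.406  0.844  0.007  1.802 -1.64 ] pos [0.7218 0.0647 0.4142]
[[-0.992 -0.087  0.09 ]
 [-0.086  0.996  0.008]
 [-0.09   0.    -0.996]]
tilt 5.2 dir 5.2
```

Emit:
{"method": "servo_tool", "body": {"plan": "-0.04 0 0 0; -0.08 0 0 0; -0.12 0 0 0; -0.16 0 0 0"}}

```text
t: 4.65
tool_pos: [0.8204, 0.0729, 0.4274]
orientation: [-0.132, 3.043, 0.007]
force: [0.9, -0.8, 1.7]
opening: 0.093
gripper_force: 0.0
```

Emit:
{"method": "servo_tool", "body": {"plan": "-0.04 0 0 0"}}

```text
t: 4.73
tool_pos: [0.8417, 0.0747, 0.4212]
orientation: [-0.131, 3.02, 0.008]
force: [38.1, 3.5, 60.6]
opening: 0.0927
gripper_force: 0.0
```

Emit:
{"method": "servo_tool", "body": {"plan": "-0.04 0 0 0"}}

```text
t: 4.82
tool_pos: [0.8554, 0.0759, 0.3923]
orientation: [-0.131, 3.025, 0.011]
force: [1.3, 0.6, -5.9]
opening: 0.0932
gripper_force: 0.0
```

Emit:
{"method": "servo_tool", "body": {"plan": "-0.3 0 0 0"}}

```text
t: 4.9
tool_pos: [0.8724, 0.0772, 0.3901]
orientation: [-0.129, 2.984, 0.012]
force: [-0.3, -0.6, -0.6]
opening: 0.0932
gripper_force: 0.0
```

Emit:
{"method": "servo_tool", "body": {"plan": "-0.3 0 0 0"}}

```text
t: 4.98
tool_pos: [0.8876, 0.0785, 0.3896]
orientation: [-0.128, 2.945, 0.014]
force: [-0.0, -0.0, 0.3]
opening: 0.0933
gripper_force: 0.0
```

```bash
python3 st.py
```

```text
t 4.98 q [ 0.026  1.01   0.026  0.013  1.912 -1.626] pos [0.8876 0.0785 0.3896]
[[-0.978 -0.087  0.192]
 [-0.085  0.996  0.018]
 [-0.192  0.001 -0.981]]
tilt 11.1 dir 5.2
```

Emit:
{"method": "servo_tool", "body": {"plan": "-0.3 0 0 0"}}

```text
t: 5.07
tool_pos: [0.9018, 0.0797, 0.3868]
orientation: [-0.127, 2.913, 0.015]
force: [0.4, 0.5, 0.8]
opening: 0.0931
gripper_force: 0.0
```

Emit:
{"method": "servo_tool", "body": {"plan": "-0.3 0 0 0"}}

```text
t: 5.15
tool_pos: [0.9155, 0.081, 0.3835]
orientation: [-0.125, 2.882, 0.017]
force: [0.2, -0.4, 0.7]
opening: 0.0931
gripper_force: 0.0
```

Emit:
{"method": "servo_tool", "body": {"plan": "-0.3 0 0 0"}}

```text
t: 5.23
tool_pos: [0.9286, 0.082, 0.3808]
orientation: [-0.124, 2.853, 0.019]
force: [0.0, 1.0, 0.0]
opening: 0.0932
gripper_force: 0.0
```

Emit:
{"method": "servo_tool", "body": {"plan": "-0.3 0 0 0"}}

```text
t: 5.32
tool_pos: [0.9412, 0.0831, 0.3793]
orientation: [-0.123, 2.823, 0.021]
force: [-0.3, -0.2, 0.4]
opening: 0.0929
gripper_force: 0.0
```

Emit:
{"method": "servo_tool", "body": {"plan": "-0.3 0 0 0"}}

```text
t: 5.4
tool_pos: [0.9532, 0.0841, 0.3791]
orientation: [-0.121, 2.792, 0.022]
force: [0.2, -0.0, -0.7]
opening: 0.0928
gripper_force: 0.0
```

Emit:
{"method": "servo_tool", "body": {"plan": "-0.3 0 0 0"}}

```text
t: 5.48
tool_pos: [0.9648, 0.0851, 0.3801]
orientation: [-0.12, 2.762, 0.024]
force: [-0.8, -0.3, 0.0]
opening: 0.093
gripper_force: 0.0
```

```bash
python3 st.py
```

```text
t 5.48 q [ 0.027  1.046  0.024  0.023  1.696 -1.624] pos [0.9648 0.0851 0.3801]
[[-0.926 -0.087  0.367]
 [-0.08   0.996  0.033]
 [-0.368  0.001 -0.93 ]]
tilt 21.6 dir 5.1
```

Emit:
{"method": "servo_tool", "body": {"plan": "-0.3 0 0 0"}}

```text
t: 5.57
tool_pos: [0.9758, 0.086, 0.3824]
orientation: [-0.119, 2.732, 0.026]
force: [-0.7, -0.4, -0.6]
opening: 0.093
gripper_force: 0.0
```

Emit:
{"method": "servo_tool", "body": {"plan": "-0.3 0 0 0"}}

```text
t: 5.65
tool_pos: [0.9863, 0.0869, 0.3859]
orientation: [-0.117, 2.701, 0.027]
force: [-0.4, -0.4, 0.1]
opening: 0.0927
gripper_force: 0.0
```

Emit:
{"method": "servo_tool", "body": {"plan": "-0.3 0 0 0"}}

```text
t: 5.73
tool_pos: [0.9963, 0.0877, 0.3905]
orientation: [-0.116, 2.671, 0.029]
force: [0.4, 0.9, 0.6]
opening: 0.0929
gripper_force: 0.0
```

Emit:
{"method": "servo_tool", "body": {"plan": "-0.3 0 0 0"}}

```text
t: 5.82
tool_pos: [1.0057, 0.0885, 0.3963]
orientation: [-0.115, 2.64, 0.031]
force: [0.6, -1.2, 0.2]
opening: 0.0929
gripper_force: 0.0
```

Emit:
{"method": "servo_tool", "body": {"plan": "-0.3 0 0 0"}}

```text
t: 5.9
tool_pos: [1.0146, 0.0892, 0.4032]
orientation: [-0.113, 2.61, 0.032]
force: [0.1, 0.1, -0.0]
opening: 0.0931
gripper_force: 0.0
```

Emit:
{"method": "servo_tool", "body": {"plan": "-0.3 0 0 0"}}

```text
t: 5.98
tool_pos: [1.0228, 0.0899, 0.4111]
orientation: [-0.112, 2.579, 0.034]
force: [0.2, -0.2, -0.2]
opening: 0.0931
gripper_force: 0.0
```

Emit:
{"method": "servo_tool", "body": {"plan": "-0.3 0 0 0; 0 0 0 0"}}

```text
t: 6.15
tool_pos: [1.0233, 0.09, 0.4147]
orientation: [-0.112, 2.574, 0.034]
force: [0.8, 0.9, 0.6]
opening: 0.0933
gripper_force: 0.0
```

```bash
python3 st.py
```

```text
t 6.15 q [ 0.026  1.042  0.022  0.033  1.513 -1.624] pos [1.0233 0.09   0.4147]
[[-0.841 -0.087  0.534]
 [-0.073  0.996  0.047]
 [-0.536  0.001 -0.844]]
tilt 32.4 dir 5.1
```

Emit:
{"method": "servo_tool", "body": {"plan": "-0.3 0 0 0"}}

```text
t: 6.23
tool_pos: [1.0293, 0.0905, 0.4176]
orientation: [-0.111, 2.555, 0.035]
force: [0.7, 0.1, -1.0]
opening: 0.0928
gripper_force: 0.0
```

Emit:
{"method": "servo_tool", "body": {"plan": "-0.02 0 0 0"}}

```text
t: 6.32
tool_pos: [1.0339, 0.0908, 0.4246]
orientation: [-0.11, 2.535, 0.036]
force: [0.3, 0.7, -0.2]
opening: 0.0933
gripper_force: 0.0
```

Emit:
{"method": "servo_tool", "body": {"plan": "0.03 0 0 0; 0.07 0 0 0; 0.1 0 0 0; 0.1 0 0 0"}}

```text
t: 6.65
tool_pos: [0.9792, 0.0858, 0.3882]
orientation: [-0.11, 2.532, 0.036]
force: [1.5, -0.0, 1.2]
opening: 0.0929
gripper_force: 0.0
```

```bash
cat >> st.py <<'E'
# locker-based: slope coordinates of TCP
L=np.array([.5125,.2,.0833]); Ml=R.from_euler('z',L[2]).as_matrix(); a=np.radians(35)
S=Ml@np.array([[np.cos(a),0,-np.sin(a)],[0,1,0],[np.sin(a),0,np.cos(a)]])  # cols: up, y, out
E0=Ml@np.array([-.132,0,.06])+[L[0],L[1],0]
slope=lambda P:(S.T@(np.asarray(P)-E0)).round(4)
print("slope TCP (up,y,out)",slope(s["tool_pos"]),"tool axes in slope"); print((S.T@M).round(3))
E
python3 st.py
```

```text
t 6.65 q [ 0.021  0.65   0.68   0.041  1.206 -1.639] pos [0.9792 0.0858 0.3882]
[[-0.818 -0.087  0.568]
 [-0.071  0.996  0.05 ]
 [-0.571  0.001 -0.821]]
tilt 34.8 dir 5.1
slope TCP (up,y,out) [ 0.6695 -0.1527 -0.0681] tool axes in slope
[[-1.    -0.003 -0.003]
 [-0.003  1.     0.003]
 [ 0.003  0.003 -1.   ]]
```

Emit:
{"method": "servo_tool", "body": {"plan": "0 0.01 -0.04 0; 0.01 0.02 -0.08 0; 0.03 0.03 -0.11 0; 0.06 0.045 -0.14 0; 0.09 0.06 -0.16 0; 0.12 0.075 -0.18 0; 0.15 0.09 -0.2 0; 0.18 0.105 -0.22 0; 0.21 0.12 -0.238 0; 0.25 0.13 -0.238 0; 0.29 0.145 -0.238 0; 0.33 0.16 -0.238 0"}}

```text
t: 7.65
tool_pos: [0.5605, 0.2094, 0.3977]
orientation: [-0.109, 2.532, 0.037]
force: [-0.8, -0.0, -0.7]
opening: 0.0933
gripper_force: 0.0
```

```bash
python3 st.py
```

```text
t 7.65 q [ 0.366 -0.433  1.821 -0.17   1.17  -1.272] pos [0.5605 0.2094 0.3977]
[[-0.818 -0.087  0.569]
 [-0.07   0.996  0.051]
 [-0.571  0.002 -0.821]]
tilt 34.8 dir 5.1
slope TCP (up,y,out) [0.3416 0.0053 0.173 ] tool axes in slope
[[-1.    -0.002 -0.003]
 [-0.002  1.     0.003]
 [ 0.003  0.003 -1.   ]]
```

Emit:
{"method": "servo_tool", "body": {"plan": "0.035 0 0 0; 0.07 0 0 0; 0.105 0 0.01 0; 0.14 0 0.02 0; 0.175 0 0.03 0; 0.2 0 0.04 0; 0.225 0 0.05 0; 0.225 0 0.05 0"}}

```text
t: 8.32
tool_pos: [0.4055, 0.1976, 0.2204]
orientation: [-0.112, 2.547, 0.027]
force: [0.2, -0.4, -2.2]
opening: 0.0934
gripper_force: 0.0
```

```bash
python3 st.py; python3 - <<'E'
from plant import status, eyes
from h import *
s=status.read_state(); c=eyes.read_camera("wrist"); pickle.dump((s,c),open("w1.pkl","wb")); cv2.imwrite("pics/w1.png",c["image"])
E
```

```text
t 8.32 q [ 0.538 -0.891  2.406 -0.281  1.1   -1.061] pos [0.4055 0.1976 0.2204]
[[-0.826 -0.087  0.557]
 [-0.075  0.996  0.044]
 [-0.558 -0.005 -0.829]]
tilt 34.0 dir 4.5
slope TCP (up,y,out) [0.1126 0.0065 0.117 ] tool axes in slope
[[-1.    -0.006 -0.018]
 [-0.006  1.    -0.002]
 [ 0.018 -0.002 -1.   ]]
```

View pics/w1.png

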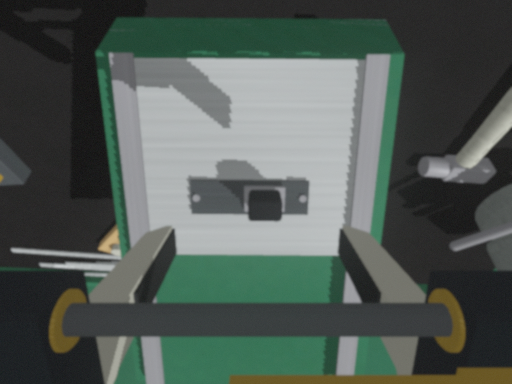

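```bash
cat >> h.py <<'E'
Lk=np.array([.5125,.2,.0833]); Ml=R.from_euler('z',Lk[2]).as_matrix(); _a=np.radians(35)
S=Ml@np.array([[np.cos(_a),0,-np.sin(_a)],[0,1,0],[np.sin(_a),0,np.cos(_a)]]); E0=Ml@np.array([-.132,0,.06])+[Lk[0],Lk[1],0]
def onslope(c,u,v,out,T):
    o,d=ray(c,u,v,T); o=S.T@(o-E0); d=S.T@d; return (o+d*(out-o[2])/d[2]).round(4)
E
python3 - <<'E'
from h import *
s,c=pickle.load(open("w1.pkl","rb")); T=wristT(c,s)
g=c["image"].max(2); m=(g<45).astype(np.uint8); m[:185]=0;m[225:]=0;m[:,:225]=0;m[:,:300:][:,290:]=0
x,y,w,h=cv2.boundingRect(m); print(x,y,w,h)
for u,v,o in [(265,212,.043),(265,193,.043),(249,197,.008),(190,197,.008),(308,197,.008),(111,54,.0),(392,54,.0),(138,57,.007),(364,57,.007)]: print(u,v,onslope(c,u,v,o,T))
E
```

```text
251 185 255 40
265 212 [0.1163 0.0127 0.043 ]
265 193 [0.1015 0.0125 0.043 ]
249 197 [ 0.1159 -0.0002  0.008 ]
190 197 [ 0.1162 -0.0503  0.008 ]
308 197 [0.1156 0.05   0.008 ]
111 54 [ 0.0027 -0.1072  0.    ]
392 54 [0.0015 0.1105 0.    ]
138 57 [ 0.0054 -0.084   0.007 ]
364 57 [0.0046 0.0869 0.007 ]
```

Emit:
{"method": "servo_tool", "body": {"plan": "-0.004 0.006 0.02 0; -0.004 0.006 0.05 0; -0.004 0.006 0.075 0; -0.004 0.006 0.086 0; -0.004 0.006 0.086 0"}}

```text
t: 8.78
tool_pos: [0.4619, 0.2084, 0.1599]
orientation: [-0.108, 2.536, 0.032]
force: [-0.9, -0.2, -1.2]
opening: 0.0932
gripper_force: 0.0
```

```bash
python3 st.py
```

```text
t 8.78 q [ 0.478 -0.625  2.377 -0.297  0.845 -1.042] pos [0.4619 0.2084 0.1599]
[[-0.821 -0.085  0.565]
 [-0.07   0.996  0.047]
 [-0.567 -0.001 -0.824]]
tilt 34.6 dir 4.7
slope TCP (up,y,out) [0.1247 0.0126 0.0347] tool axes in slope
[[-1.    -0.002 -0.008]
 [-0.002  1.    -0.   ]
 [ 0.008 -0.    -1.   ]]
```

Emit:
{"method": "servo_tool", "body": {"plan": "0.0095 0 0.003 0; 0.0095 0 0.003 0"}}

```text
t: 8.95
tool_pos: [0.4541, 0.2082, 0.1526]
orientation: [-0.108, 2.536, 0.033]
force: [-0.7, -0.1, 0.7]
opening: 0.093
gripper_force: 0.0
```

Emit:
{"method": "servo_tool", "body": {"plan": "0.0095 0 0 0; 0 0 0 0; 0 0 0 0; 0 0 0 0; 0 0 0 0; 0 0 0 0", "grip": 1, "grip_force": 25}}

```text
t: 9.45
tool_pos: [0.4544, 0.2084, 0.1522]
orientation: [-0.109, 2.536, 0.033]
force: [1.2, -0.4, -0.2]
opening: 0.0575
gripper_force: 0.0
```

```bash
python3 st.py
```

```text
t 9.45 q [ 0.488 -0.642  2.402 -0.304  0.84  -1.027] pos [0.4544 0.2084 0.1522]
[[-0.82  -0.086  0.566]
 [-0.071  0.996  0.048]
 [-0.568 -0.001 -0.823]]
tilt 34.6 dir 4.8
slope TCP (up,y,out) [0.1141 0.0132 0.0326] tool axes in slope
[[-1.    -0.003 -0.007]
 [-0.003  1.     0.001]
 [ 0.007  0.001 -1.   ]]
```

Close fully, then try the shutter upward.

Emit:
{"method": "servo_tool", "body": {"plan": "0 0 0 0; 0 0 0 0; 0 0 0 0; 0 0 0 0; 0 0 0 0; 0 0 0 0; 0 0 0 0; 0 0 0 0"}}

```text
t: 10.12
tool_pos: [0.4542, 0.2082, 0.1517]
orientation: [-0.109, 2.537, 0.032]
force: [0.4, -0.7, -0.5]
opening: 0.0259
gripper_force: 25.0
```

Emit:
{"method": "servo_tool", "body": {"plan": "-0.002 0 0 0; -0.004 0 0 0; -0.006 0 0 0; -0.008 0 0 0; -0.008 0 0 0"}}

```text
t: 10.53
tool_pos: [0.4605, 0.2088, 0.156]
orientation: [-0.109, 2.538, 0.032]
force: [-4.7, -0.1, 0.9]
opening: 0.0259
gripper_force: 25.0
```

```bash
python3 st.py
```

```text
t 10.53 q [ 0.48  -0.623  2.383 -0.298  0.839 -1.038] pos [0.4605 0.2088 0.156 ]
[[-0.821 -0.086  0.564]
 [-0.071  0.996  0.047]
 [-0.566 -0.001 -0.824]]
tilt 34.5 dir 4.8
slope TCP (up,y,out) [0.1214 0.0131 0.0322] tool axes in slope
[[-1.    -0.003 -0.009]
 [-0.003  1.     0.   ]
 [ 0.009  0.    -1.   ]]
```

Emit:
{"method": "servo_tool", "body": {"plan": "-0.005 0 0 0; -0.01 0 0 0; -0.015 0 0 0; -0.02 0 0 0; -0.025 0 0 0"}}

```text
t: 10.95
tool_pos: [0.481, 0.2105, 0.1703]
orientation: [-0.109, 2.538, 0.032]
force: [-7.8, -2.1, 3.1]
opening: 0.0259
gripper_force: 25.0
```

Emit:
{"method": "servo_tool", "body": {"plan": "-0.01 0 -0.0005 0; -0.02 0 -0.001 0; -0.03 0 -0.001 0; -0.04 0 -0.001 0; -0.05 0 -0.001 0; -0.06 0 -0.001 0; -0.07 0 -0.0015 0; -0.08 0 -0.0015 0; -0.09 0 -0.0015 0; -0.1 0 -0.002 0; -0.109 0 -0.002 0; -0.109 0 -0.002 0"}}

```text
t: 11.95
tool_pos: [0.569, 0.2179, 0.2324]
orientation: [-0.109, 2.542, 0.031]
force: [-8.9, -1.6, -4.1]
opening: 0.0256
gripper_force: 25.0
```

```bash
python3 st.py;  python3 - <<'E'
from plant import status, eyes
from h import *
c=eyes.read_camera("top"); cv2.imwrite("pics/e.png",cv2.resize(c["image"][90:280,90:340],None,fx=3,fy=3))
E
```

```text
t 11.95 q [ 0.379 -0.345  2.05  -0.217  0.871 -1.186] pos [0.569  0.2179 0.2324]
[[-0.824 -0.085  0.561]
 [-0.071  0.996  0.046]
 [-0.563 -0.002 -0.827]]
tilt 34.2 dir 4.7
slope TCP (up,y,out) [0.2543 0.0132 0.0323] tool axes in slope
[[-1.    -0.002 -0.013]
 [-0.002  1.    -0.   ]
 [ 0.013 -0.    -1.   ]]
```

View pics/e.png

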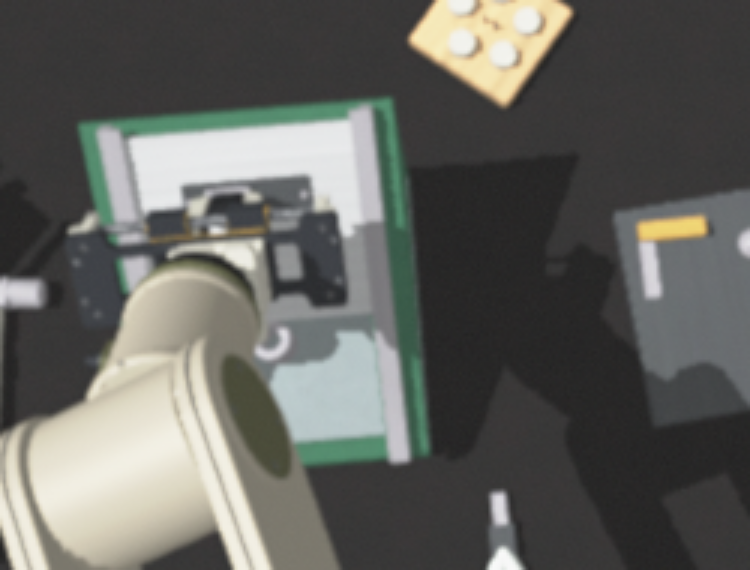

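Emit:
{"method": "servo_tool", "body": {"plan": "0 0 0 0; 0 0 0 0; 0 0 0 0; 0 0 0 0; 0 0 0 0; 0 0 -0.02 0; 0 0 -0.05 0; 0 0 -0.08 0; 0.02 0 -0.1 0; 0.05 0 -0.1 0; 0.07 0 -0.1 0; 0.07 0 -0.1 0", "grip": -1}}

```text
t: 13.0
tool_pos: [0.4531, 0.2084, 0.2742]
orientation: [-0.111, 2.539, 0.032]
force: [0.2, -0.5, -1.1]
opening: 0.0924
gripper_force: 0.0
```

```bash
python3 st.py; python3 - <<'E'
from plant import status, eyes
from h import *
s=status.read_state(); c=eyes.read_camera("wrist"); pickle.dump((s,c),open("w2.pkl","wb")); cv2.imwrite("pics/w2.png",c["image"])
E
```

```text
t 13.0 q [ 0.489 -0.728  2.228 -0.253  1.094 -1.116] pos [0.4531 0.2084 0.2742]
[[-0.822 -0.087  0.563]
 [-0.072  0.996  0.048]
 [-0.565 -0.002 -0.825]]
tilt 34.4 dir 4.8
slope TCP (up,y,out) [0.1831 0.0133 0.1333] tool axes in slope
[[-1.    -0.004 -0.01 ]
 [-0.004  1.     0.001]
 [ 0.01   0.001 -1.   ]]
```

View pics/w2.png

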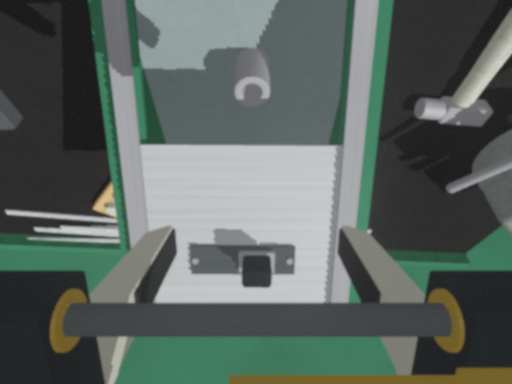

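```bash
python3 - <<'E'
from h import *
s,c=pickle.load(open("w2.pkl","rb")); T=wristT(c,s)
im=c["image"]
g=im[60:110,225:280].max(2); print(g[::3,::4])
for u,v,z in [(252.5,104.5,.08),(234,90,.08),(271,90,.08),(253,92,.08)]:
    P=onz(c,u,v,z,T); print(u,v,P.round(4),"locker",(Ml.T@(P-[Lk[0],Lk[1],0])).round(4))
print(onslope(c,256,270,.043,T), onslope(c,243,145,.007,T))
E
```

```text
[[ 98  98 101 105 109 110 111 118 127 138 114 102 100 101]
 [ 98  98 100 105 108 110 114 119 128 137 128 102 101 101]
 [ 97  99  98 107 109 111 113 118 127 137 140 102 101 100]
 [ 97  97 100 107 108 110 114 120 129 136 145 107 101 100]
 [ 97  98 100 109 110 112 115 123 129 138 146 111 101 101]
 [ 98 100  98 107 109 113 119 131 133 138 146 124 101 102]
 [ 99 100 100 108 118 161 173 176 173 157 146 133 102 101]
 [ 99  98  99 113 170 178 175 175 178 180 161 136 102 102]
 [ 99  98  98 151 176 169 133 128 153 175 184 140 103 102]
 [ 98 100 103 172 178 132 110 111 113 158 180 154 102 101]
 [ 98  97 111 175 176 127 113 111 108 126 178 162 103 103]
 [ 98  99 110 176 177 116 111 112 111 122 179 154 103 101]
 [ 98 100 102 173 182 116 111 111 111 148 177 137 102 100]
 [ 98  97  98 133 149 111 113 112 111 118 122 103  99 101]
 [ 98  97  98  97 107 111 111 110 110 108 102 101  99 102]
 [ 99  97  97 100 101 106 109 110 108  99  99 101 101 101]
 [ 97  99  97 100 101  99 100 101 101 101 101 102 101 102]]
252.5 104.5 [0.505  0.2084 0.08  ] locker [-0.0068  0.009   0.08  ]
234 90 [0.4893 0.189  0.08  ] locker [-0.024 -0.009  0.08 ]
271 90 [0.4862 0.2252 0.08  ] locker [-0.0241  0.0273  0.08  ]
253 92 [0.49   0.2078 0.08  ] locker [-0.0218  0.0096  0.08  ]
[0.2462 0.0131 0.043 ] [0.1457 0.0015 0.007 ]
```

Emit:
{"method": "servo_tool", "body": {"plan": "0.01 -0.001 0.025 0; 0.03 -0.002 0.05 0; 0.05 -0.003 0.07 0; 0.07 -0.004 0.085 0; 0.085 -0.004 0.1 0; 0.09 -0.004 0.1 0; 0.09 -0.004 0.1 0"}}

```text
t: 13.63
tool_pos: [0.4382, 0.2026, 0.1423]
orientation: [-0.11, 2.539, 0.031]
force: [0.5, -0.0, -0.7]
opening: 0.0933
gripper_force: 0.0
```

```bash
python3 st.py
```

```text
t 13.63 q [ 0.497 -0.701  2.453 -0.307  0.852 -1.021] pos [0.4382 0.2026 0.1423]
[[-0.822 -0.086  0.563]
 [-0.072  0.996  0.047]
 [-0.565 -0.002 -0.825]]
tilt 34.4 dir 4.7
slope TCP (up,y,out) [0.0949 0.0087 0.0341] tool axes in slope
[[-1.    -0.003 -0.01 ]
 [-0.003  1.    -0.   ]
 [ 0.01  -0.    -1.   ]]
```

Emit:
{"method": "servo_tool", "body": {"plan": "0.001 0 0.02 0; 0.002 0 0.04 0; 0.003 0 0.06 0; 0.003 0 0.075 0; 0.003 0 0.083 0; 0.003 0 0.083 0"}}

```text
t: 14.13
tool_pos: [0.485, 0.2069, 0.0741]
orientation: [-0.109, 2.536, 0.032]
force: [-0.0, 0.9, 0.0]
opening: 0.0929
gripper_force: 0.0
```

```bash
python3 st.py
```

```text
t 14.13 q [ 0.442 -0.392  2.397 -0.364  0.595 -0.968] pos [0.485  0.2069 0.0741]
[[-0.82  -0.085  0.566]
 [-0.071  0.996  0.047]
 [-0.568 -0.001 -0.823]]
tilt 34.6 dir 4.8
slope TCP (up,y,out) [ 0.0942  0.0091 -0.0487] tool axes in slope
[[-1.    -0.002 -0.007]
 [-0.002  1.     0.   ]
 [ 0.007  0.    -1.   ]]
```

Emit:
{"method": "servo_tool", "body": {"plan": "0.003 0 0 0; 0.003 0 0 0; 0.003 0 0 0; 0.003 0 0 0; 0.003 0 0 0; 0.003 0 0 0; 0.003 0 0 0; 0.003 0 0 0; 0.003 0 0 0; 0.003 0 0 0; 0.003 0 0 0; 0.003 0 0 0", "grip": 1, "grip_force": 40}}

```text
t: 15.13
tool_pos: [0.4807, 0.2064, 0.0715]
orientation: [-0.109, 2.537, 0.032]
force: [-1.0, -1.6, 1.0]
opening: 0.0339
gripper_force: 39.9
```

Emit:
{"method": "servo_tool", "body": {"plan": "0.001 0 -0.005 0; 0.002 0 -0.01 0; 0.002 0 -0.01 0"}}

```text
t: 15.38
tool_pos: [0.4725, 0.2057, 0.0785]
orientation: [-0.109, 2.537, 0.032]
force: [0.4, -0.5, -2.7]
opening: 0.0339
gripper_force: 39.9
```

```bash
python3 st.py
```

```text
t 15.38 q [ 0.455 -0.446  2.424 -0.358  0.625 -0.968] pos [0.4725 0.2057 0.0785]
[[-0.821 -0.086  0.564]
 [-0.071  0.996  0.048]
 [-0.566 -0.001 -0.824]]
tilt 34.5 dir 4.8
slope TCP (up,y,out) [ 0.0865  0.009  -0.038 ] tool axes in slope
[[-1.    -0.003 -0.009]
 [-0.003  1.     0.   ]
 [ 0.009  0.    -1.   ]]
```

Emit:
{"method": "servo_tool", "body": {"plan": "-0.002 0 -0.015 0; -0.004 0 -0.03 0; -0.006 0 -0.045 0; -0.008 0 -0.06 0; -0.01 0 -0.075 0; -0.012 0 -0.09 0; -0.014 0 -0.105 0; -0.016 0 -0.118 0; -0.016 0 -0.118 0"}}

```text
t: 16.13
tool_pos: [0.4202, 0.2021, 0.188]
orientation: [-0.109, 2.533, 0.036]
force: [0.5, -0.5, -2.2]
opening: 0.0341
gripper_force: 39.9
```

```bash
python3 st.py; python3 - <<'E'
from plant import status, eyes
from h import *
s=status.read_state(); w=eyes.read_camera("wrist"); c=eyes.read_camera("scene"); pickle.dump((s,w,c),open("w3.pkl","wb"))
cv2.imwrite("pics/f.png",np.hstack([w["image"][150:380,130:390],cv2.resize(c["image"][75:195,260:420],None,fx=3,fy=3,interpolation=cv2.INTER_CUBIC)[:230] if 0 else cv2.resize(c["image"][75:195,260:420],(307,230),interpolation=cv2.INTER_CUBIC)]))
E
```

```text
t 16.13 q [ 0.526 -0.828  2.439 -0.293  0.989 -1.038] pos [0.4202 0.2021 0.188 ]
[[-0.818 -0.086  0.568]
 [-0.07   0.996  0.05 ]
 [-0.57   0.001 -0.821]]
tilt 34.8 dir 5.0
slope TCP (up,y,out) [0.1063 0.0098 0.0818] tool axes in slope
[[-1.    -0.002 -0.004]
 [-0.002  1.     0.003]
 [ 0.004  0.003 -1.   ]]
```

View pics/f.png

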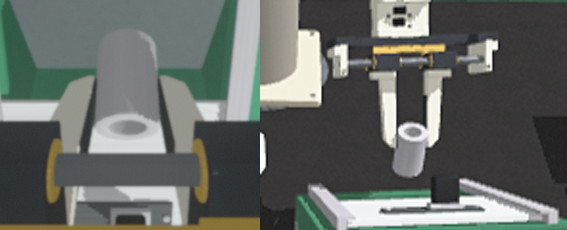

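```bash
python3 - <<'E'
from h import *
s,w,c=pickle.load(open("w3.pkl","rb"))
b=np.array([.4262,.2026,.1415])
print(proj(c,[b,b+[0,0,.055]]))
for n in range(0,20,5):
  for sg in (-1,1):
    t=np.radians(n)*sg; print(n*sg,proj(c,[b,b+.055*np.array([np.sin(t),0,np.cos(t)])])[1].round(1))
T=wristT(w,s); print("wrist vert", proj(w,[b,b+[0,0,.055]],T).round(1))
E
```

```text
[[335.58853096 160.82281167]
 [338.33025033 141.7697822 ]]
0 [338.3 141.8]
0 [338.3 141.8]
-5 [338.1 140.6]
5 [338.5 143.1]
-10 [337.9 139.5]
10 [338.7 144.7]
-15 [337.7 138.7]
15 [338.8 146.3]
wrist vert [[256.4 191.3]
 [256.5 275.6]]
```

Emit:
{"method": "servo_tool", "body": {"plan": "-0.023 -0.001 -0.004 0; -0.046 -0.003 -0.008 0; -0.069 -0.004 -0.0127 0; -0.068 -0.025 -0.014 0; -0.067 -0.053 -0.0145 0; -0.065 -0.081 -0.015 0; -0.064 -0.11 -0.016 0; -0.062 -0.139 -0.017 0; -0.061 -0.168 -0.018 0; -0.059 -0.197 -0.02 0; -0.058 -0.226 -0.021 0; -0.057 -0.24 -0.021 0"}}

```text
t: 17.23
tool_pos: [0.4747, -0.0381, 0.2331]
orientation: [-0.106, 2.538, 0.03]
force: [0.5, -0.5, -3.0]
opening: 0.0341
gripper_force: 39.9
```

```bash
cat >> st.py <<'E'
D=np.array([.4795,-.214,.0715])-s["tool_pos"]; print("to place world",D.round(4),"tool",(M.T@D).round(4), "above80", (M.T@(D+[0,0,.08])).round(4), "F",s["force"].round(1))
E
python3 st.py
```

```text
t 17.23 q [-0.384 -0.879  2.381  0.287  1.107 -2.097] pos [ 0.4747 -0.0381  0.2331]
[[-0.822 -0.083  0.564]
 [-0.069  0.997  0.045]
 [-0.566 -0.002 -0.825]]
tilt 34.5 dir 4.6
slope TCP (up,y,out) [ 0.1603 -0.2341  0.099 ] tool axes in slope
[[-1.    -0.    -0.01 ]
 [-0.     1.    -0.002]
 [ 0.01  -0.002 -1.   ]]
to place world [ 0.0048 -0.1759 -0.1616] tool [ 0.0996 -0.1755  0.128 ] above80 [ 0.0543 -0.1756  0.062 ] F [ 0.5 -0.5 -3. ]
```

Emit:
{"method": "servo_tool", "body": {"plan": "0.006 -0.02 0.008 0; 0.013 -0.045 0.017 0; 0.022 -0.07 0.028 0; 0.031 -0.095 0.04 0; 0.04 -0.12 0.052 0; 0.047 -0.14 0.06 0; 0.0506 -0.15 0.0646 0; 0.0506 -0.15 0.0646 0"}}

```text
t: 17.9
tool_pos: [0.4814, -0.1862, 0.149]
orientation: [-0.1, 2.542, 0.036]
force: [-0.6, 1.2, -2.7]
opening: 0.0344
gripper_force: 39.9
```

```bash
sed -i 's/\.4795,-\.214,\.0715/.482,-.188,.0715/' st.py; python3 st.py
```

```text
t 17.9 q [-0.779 -0.512  2.326  0.541  0.984 -2.655] pos [ 0.4814 -0.1862  0.149 ]
[[-0.824 -0.08   0.561]
 [-0.064  0.997  0.048]
 [-0.563  0.003 -0.826]]
tilt 34.3 dir 4.9
slope TCP (up,y,out) [ 0.1074 -0.3823  0.0334] tool axes in slope
[[-1.     0.005 -0.013]
 [ 0.005  1.     0.001]
 [ 0.013  0.001 -1.   ]]
to place world [ 0.0006 -0.0018 -0.0775] tool [ 0.0432 -0.0021  0.0643] above80 [-0.0018 -0.0018 -0.0018] F [-0.6  1.2 -2.7]
```

Emit:
{"method": "servo_tool", "body": {"plan": "0.001 0.01 0.002 1; 0.002 0.02 0.004 2; 0.009 0.0227 0.02 3; 0.0161 0.0227 0.0345 3; 0.0161 0.0227 0.0345 3"}}

```text
t: 18.32
tool_pos: [0.4856, -0.1593, 0.1111]
orientation: [-0.044, 2.544, 0.058]
force: [-0.8, 0.8, -3.8]
opening: 0.0342
gripper_force: 39.9
```

```bash
sed -i 's/\.482,-\.188,\.0715/.4857,-.163,.0715/' st.py; python3 st.py
```

```text
t 18.32 q [-0.714 -0.492  2.387  0.552  0.885 -2.595] pos [ 0.4856 -0.1593  0.1111]
[[-0.827 -0.044  0.561]
 [-0.019  0.999  0.051]
 [-0.562  0.032 -0.826]]
tilt 34.3 dir 5.2
slope TCP (up,y,out) [ 0.091  -0.3558 -0.0013] tool axes in slope
[[-0.999  0.05  -0.013]
 [ 0.05   0.999  0.004]
 [ 0.013  0.004 -1.   ]]
to place world [ 0.0001 -0.0037 -0.0396] tool [ 0.0223 -0.0049  0.0326] above80 [-0.0227 -0.0024 -0.0335] F [-0.8  0.8 -3.8]
```

Emit:
{"method": "servo_tool", "body": {"plan": "0.006 0 0.008 0; 0.011 0 0.016 0; 0.0169 -0.001 0.0248 0; 0.0169 -0.001 0.0248 0; 0.0169 -0.001 0.0248 0"}}

```text
t: 18.73
tool_pos: [0.4872, -0.1614, 0.0847]
orientation: [-0.042, 2.54, 0.054]
force: [0.9, -0.5, -3.4]
opening: 0.0342
gripper_force: 39.9
```

```bash
python3 st.py
```

```text
t 18.73 q [-0.716 -0.432  2.401  0.59   0.819 -2.653] pos [ 0.4872 -0.1614  0.0847]
[[-0.825 -0.042  0.564]
 [-0.018  0.999  0.048]
 [-0.565  0.03  -0.824]]
tilt 34.5 dir 4.9
slope TCP (up,y,out) [ 0.077  -0.3581 -0.0237] tool axes in slope
[[-0.999  0.05  -0.009]
 [ 0.05   0.999  0.001]
 [ 0.009  0.001 -1.   ]]
to place world [-0.0015 -0.0016 -0.0132] tool [ 0.0087 -0.0019  0.01  ] above80 [-0.0365  0.0005 -0.0559] F [ 0.9 -0.5 -3.4]
```

Emit:
{"method": "servo_tool", "body": {"plan": "0 0.003 0 1; 0.002 0.005 0.003 2.5; 0.0045 0.005 0.0066 2.5; 0.0045 0.005 0.0066 2.5"}}

```text
t: 19.07
tool_pos: [0.4871, -0.1562, 0.0769]
orientation: [0.012, 2.541, 0.071]
force: [-0.2, 1.1, -3.4]
opening: 0.0341
gripper_force: 39.9
```

```bash
python3 st.py
```

```text
t 19.07 q [-0.704 -0.426  2.414  0.597  0.797 -2.612] pos [ 0.4871 -0.1562  0.0769]
[[-0.825 -0.007  0.565]
 [ 0.024  0.999  0.048]
 [-0.564  0.053 -0.824]]
tilt 34.5 dir 4.9
slope TCP (up,y,out) [ 0.0728 -0.3529 -0.0304] tool axes in slope
[[-0.996  0.093 -0.008]
 [ 0.093  0.996  0.001]
 [ 0.008  0.    -1.   ]]
to place world [-0.0014 -0.0068 -0.0054] tool [ 0.004  -0.0071  0.0033] above80 [-0.0411 -0.0028 -0.0626] F [-0.2  1.1 -3.4]
```

Emit:
{"method": "servo_tool", "body": {"plan": "0.001 0 0.0012 0; 0.0017 0 0.0025 0; 0.0017 0 0.0025 0"}}

```text
t: 19.32
tool_pos: [0.4873, -0.1563, 0.0742]
orientation: [0.012, 2.54, 0.07]
force: [0.1, 1.4, -4.2]
opening: 0.034
gripper_force: 39.9
```

Emit:
{"method": "servo_tool", "body": {"plan": "0.0006 0 0.0008 0; 0.0006 0 0.0008 0"}}

```text
t: 19.48
tool_pos: [0.4873, -0.1562, 0.0734]
orientation: [0.012, 2.54, 0.07]
force: [0.3, 0.8, -3.1]
opening: 0.034
gripper_force: 39.9
```

Emit:
{"method": "servo_tool", "body": {"plan": "0.0006 0 0.0008 0; 0.0006 0 0.0008 0"}}

```text
t: 19.65
tool_pos: [0.4873, -0.1562, 0.0724]
orientation: [0.012, 2.54, 0.07]
force: [-0.7, -1.3, -3.7]
opening: 0.0343
gripper_force: 39.9
```

Emit:
{"method": "servo_tool", "body": {"plan": "0.0006 0 0.0008 0; 0.0006 0 0.0008 0"}}

```text
t: 19.82
tool_pos: [0.4876, -0.1563, 0.072]
orientation: [0.012, 2.539, 0.07]
force: [-0.4, 0.9, 1.4]
opening: 0.034
gripper_force: 39.9
```

Emit:
{"method": "servo_tool", "body": {"plan": "0.0006 0 0.0008 0; 0.0006 0 0.0008 0"}}

```text
t: 19.98
tool_pos: [0.4881, -0.1563, 0.072]
orientation: [0.012, 2.538, 0.07]
force: [-10.4, 5.0, 12.0]
opening: 0.0337
gripper_force: 39.9
```

Emit:
{"method": "servo_tool", "body": {"plan": "-0.0003 0 -0.0004 0; -0.0003 0 -0.0004 0; -0.0003 0 -0.0004 0", "grip_force": 3}}

```text
t: 20.23
tool_pos: [0.4879, -0.1563, 0.0719]
orientation: [0.012, 2.539, 0.07]
force: [-1.7, 2.3, 4.4]
opening: 0.0349
gripper_force: 3.0
```

Emit:
{"method": "servo_tool", "body": {"plan": "0 0 0 0; 0 0 0 0; 0 0 0 0; 0 0 0 0; 0 0 0 0; 0 0 0 0; 0 0 0 0; 0 0 0 0; 0 0 0 0; 0 0 0 0; 0 0 0 0; 0 0 0 0", "grip": -1}}

```text
t: 21.23
tool_pos: [0.4872, -0.1561, 0.071]
orientation: [0.012, 2.54, 0.07]
force: [-0.2, 0.0, 0.1]
opening: 0.0929
gripper_force: 0.0
```

```bash
python3 st.py; python3 - <<'E'
from plant import status, eyes
from h import *
s=status.read_state(); w=eyes.read_camera("wrist"); c=eyes.read_camera("scene"); pickle.dump((s,w,c),open("w4.pkl","wb"))
cv2.imwrite("pics/g.png",np.hstack([w["image"][:, 80:430],cv2.resize(c["image"][140:280,110:230],(329,384),interpolation=cv2.INTER_CUBIC)]))
E
```

```text
t 21.23 q [-0.703 -0.413  2.417  0.606  0.783 -2.625] pos [ 0.4872 -0.1561  0.071 ]
[[-0.825 -0.007  0.565]
 [ 0.025  0.999  0.048]
 [-0.565  0.053 -0.824]]
tilt 34.6 dir 4.8
slope TCP (up,y,out) [ 0.0696 -0.3528 -0.0352] tool axes in slope
[[-0.996  0.093 -0.008]
 [ 0.093  0.996  0.   ]
 [ 0.008 -0.    -1.   ]]
to place world [-0.0015 -0.0069  0.0005] tool [ 0.0009 -0.0068 -0.0016] above80 [-0.0443 -0.0026 -0.0675] F [-0.2  0.   0.1]
```

View pics/g.png

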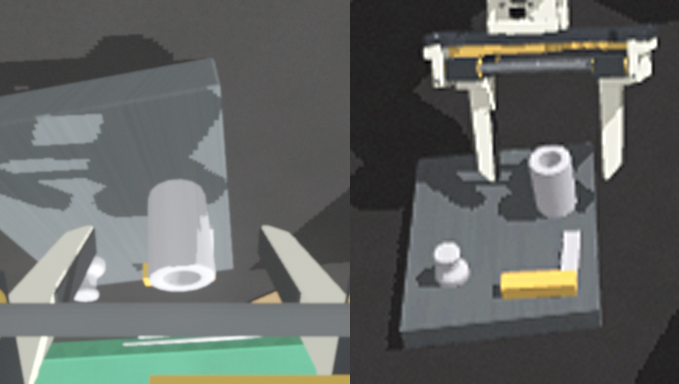

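Emit:
{"method": "servo_tool", "body": {"plan": "0 0 -0.015 0; 0 0 -0.035 0; 0 0 -0.055 0; 0 0 -0.075 0; 0 0 -0.09 0; 0 0 -0.1 0; 0 0 -0.1 0; 0 0 -0.1 0"}}

```text
t: 22.0
tool_pos: [0.431, -0.1615, 0.154]
orientation: [0.013, 2.539, 0.068]
force: [0.2, 0.3, -0.4]
opening: 0.0928
gripper_force: 0.0
```

```bash
python3 - <<'E'
from plant import status, eyes
from h import *
s=status.read_state(); print(s["q"].round(3),s["tool_pos"],s["force"])
c=eyes.read_camera("scene"); im=c["image"]
# sleeve: bright low-saturation blob on plate; top rim at z=.08
h=cv2.cvtColor(im,cv2.COLOR_BGR2HSV); m=((h[...,2]>140)&(h[...,1]<50)).astype(np.uint8)
n,l,st,ce=cv2.connectedComponentsWithStats(m[140:280,110:230])
for i in range(1,n):
    if st[i,4]>15: print(st[i]+[110,140,0,0,0],ce[i]+[110,140])
M=R.from_euler('z',.176).as_matrix()
for loc in [(-.0275,.0454,.025),(-.0275,.0454,.08)]:
    print(proj(c,M@np.array(loc)+[.528,-.1957,0]).round(1))
P=onz(c,183.3,199.5,.08); print((M.T@(P-[.528,-.1957,0])).round(4))
# shutter open edges from scene: knob position
b=(im.max(2)<60).astype(np.uint8)
k=E0+S@np.array([.255,.0132,.028]); print("knob expected",proj(c,k).round(1), "max there",im[int(proj(c,k)[0,1]),int(proj(c,k)[0,0])])
k=E0+S@np.array([.115,.0132,.028]); print("shut knob px",proj(c,k).round(1),im[int(proj(c,k)[0,1]),int(proj(c,k)[0,0])])
E
```

```text
[-0.844 -0.77   2.47   0.531  1.109 -2.565] [ 0.4310238  -0.16150193  0.15397864] [ 0.16991949  0.25837488 -0.4087756 ]
[152 140   8  24 137] [155.48175182 150.59124088]
[199 140   8  23 157] [202.56050955 149.65605096]
[175 193  18  26 338] [184.37869822 205.39349112]
[187 223   7  16  96] [190.17708333 230.79166667]
[140 228  14  17 150] [146.59333333 235.87333333]
[[184.3 212.7]]
[[181.3 196.4]]
[-0.0165  0.0499  0.08  ]
knob expected [[355.3 173.5]] max there [54 50 49]
shut knob px [[339.9 167.2]] [53 54 56]
```

```bash
python3 -c "
from plant import robot
print(robot.close_job())"
```

```text
the job is handed in; nothing more can be done
None
```

The job is handed in; no verdict came back, but in the last pictures the shutter was fully open and the sleeve stood upright and released on the plate, with the square and jack untouched (the bolt was already free; 22 s used).

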